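Open the bayonet pressure cap of the glue tank

ROBOT

A 6-joint arm with a two-finger parallel gripper is mounted at the origin on the work surface. World frame = base frame: x ahead of the robot, y to its left, z up, the work surface at z = 0. Lengths are in m, angles in degrees, forces in N, time in s.
With the tool pointing down it reaches from about 0.325 to 0.85 m from the base axis. Payload 15.5 kg.
Tool frame: the origin (TCP) lies at the very end of the fingers, on their centre line; the grasp point (between the pads) lies 19 mm behind it; z points along the fingers, x is the direction in which the jaws open and shut, and the axes are right-handed (so a half turn about z gives the same grasp; the last joint's range is limited). The gripper opens to 91 mm and grips with 3 to 60 N. Pads are 32 mm wide; open, the fingers measure 118 mm over their backs; the gripper's body (76 mm by 178 mm) begins 60 mm behind the grasp point.
Start: joints at [63.455, 28.281, 77.091, -0, 74.628, -5.472], TCP at [0.225, 0.583, 0.214] pointing down, gripper open.
Joint ranges: [-166.48, 166.48], [-47.26, 123.95], [12.59, 153.08], [-70.14, 250.14], [6.76, 159.57], [-176.63, 176.63]. Speed limits (degrees/s): [108.29, 108.29, 147.25, 172.46, 172.46, 172.46].

INTERFACE

Orientations are given as a 3x3 rotation matrix whose columns are the frame's x, y, z axes.
In Python, from rig import bot gives the robot as it stands.
- The arm moves only by the shell command python3 -m jog 'ROWS'. ROWS is JSON, a list that holds one entry, the list of rows, each a list of 7 numbers: the opening, from 0 (shut) to 1 (fully open), then the shift along the tool's x, y, z in units of 25 mm (1.0 is 25 mm), then the turn, a rotation vector about the tool's x, y, z in units of 5 degrees (1.0 is 5 degrees). A call has 1 to 5 rows; each row shifts and turns the commanded pose from where the row before left it, along the tool's axes as they then stand; what a row does not reach is not made up. A row lasts 1/12 s, in which the tool goes at most 41.7 mm and 7.16 degrees, less where a joint would pass 70% of its speed; a pose out of reach is approached as far as the arm can. A call is refused whole if a number of a shift passes 1 or a number of a turn 1, either way. A call with a gripper value outside its range is refused whole. The fingers move at their own pace and stop on an object; the grip force is fixed at half the most. Time passes only in rows, so rows that do not move let the fingers close. It gives the time, the measured TCP pose, the force and the opening at its end, in the units of the state.
- bot.get_state(): the state, without advancing time (a new reading comes with each control period).
- bot.snapshot(name): name is "scene" or "top" or "wrist"; returns the picture (480x640x3 uint8, red, green, blue); there is no depth.
- bot.camera_info(name): a dict with "mtx" (3x3 intrinsics, pixels), "k1" (the pictures are not rectified: a ray, as slopes to the right and down, at radius r is drawn at 1 + k1 r^2 times it, then the intrinsics apply), "extrinsics" (4x4, takes a point from world to camera coordinates). Camera axes: x right, y down, z forward; pixel columns grow to the right and rows downward; lengths in m; the calibration is good to about 2 mm. A picture is of the moment at which its call begins: read the wrist's pose just before it. camera_info takes no time and is no camera call; for the wrist camera it gives the pose at the moment of the call.
- bot.hand_in(): hands the job in, once; it reports no verdict.
The state is a dict: "t": time; "qpos": joint angles; "qvel": joint speeds; "joint_efforts": joint torques, N m; "position": TCP position; "tcp_rot": TCP orientation; "contact_force": force on the tool from outside, world axes, zero at the start; "moment": the same for the moment, N m; "finger_gap": opening from 0.0 (shut) to 1.0 (fully open).
Only numpy, scipy, OpenCV 4.12 (cv2) and the standard library are available. Lean on these libraries where they do the work, as an engineer would, in place of code of your own. Each camera call takes 0.05 s, during which the arm holds its last target. There are 200 camera calls.

TASK

Take the red cap off the blue glue pressure tank: without pressing, turn it gently anticlockwise (seen from above) until you feel the first stop and keep it resting against the stop for a second to vent, then press it down, keep turning while pressed until it is past the stop and comes free, and lift it off. Set the cap gently in the round wooden cap stand, stem down, upright and fully home, and let go; force nothing and leave everything else on the bench where it is.

Things in the scene. Friction and masses are not known exactly. Their poses are not given: they have to be found in the camera images.
- tank: Blue upright glue pressure tank, 160 mm across, bolted to the bench, steel neck on top (68 mm across, bore 54 mm, rim 190 mm above the bench). Origin: centre of its underside, on the cap's turning axis; z up. Inside the rim are two 5 mm thick lips that hold the cap's lugs down; the lugs can leave only at the two gaps, centred 1.28 rad anticlockwise of the tank's x axis and opposite.
- lock_ring: The hidden lock in the neck: origin on the turning axis at the rim's height, axes parallel to the tank's. Its first stop is two teeth hanging 4 mm below the lips. Where they are set does not show in this pose: the cap meets them 0.05 to 0.65 rad anticlockwise of its start (0.4 N m is ample to feel it, 0.7 N m harms it). Past them, an end wall stops the turn 1.4 rad from the tank's x.
- cap_grip (a point): Grip point of the red cap (0.12 to 0.21 kg), on its axis in the upright wing: 56 mm long along this x, 16 mm thick along y, 40 mm tall, its top 16 mm above this point. The disc's top is 24 mm below the point; disc 68 mm across, 8 mm thick. Closed: x within 0.1 rad of the tank's x and the point 40 mm above the rim. Turn anticlockwise (yaw grows).
- cap: The same red cap; origin: centre of the disc's underside. Below it a stem 28 mm across, 20 mm long, with two lugs 49 mm tip to tip along x. A spring in the neck pushes it up with 7 N closed, 10 N when 5 mm down. It must be 5 to 6 mm down to pass under the teeth; at 8 mm the disc meets the rim. At the gaps the spring raises it 4 mm above closed and it lifts straight out.
- stand_top (a point): Cap stand: pale wooden ring, 74 mm across, on a 100 mm square base fixed to the bench. The point is the centre of its mouth, 45 mm above the bench. The 56 mm bore takes stem and lugs at any yaw; the disc then rests on the ring with the cap's grip point 32 mm above this point.
- cap_stand: The same stand; origin: centre of its underside on the bench.
- screw_jar: Glass jar with a steel lid, 68 mm across, 85 mm tall; origin under its centre. Leave alone.
- glue_bottle: White glue bottle, 60 mm across, 170 mm tall; origin under its centre. Leave alone.
- tape_roll: Yellow roll of tape, 100 mm across, 25 mm tall; origin under its centre. Leave alone.
- screwdriver: Screwdriver lying on the bench. Leave alone.
- offcut: Wood offcut 140 x 70 x 18 mm. Leave alone.
- hammer: Hammer lying on the bench. Leave alone.
- drill: Cordless drill lying on its side. Leave alone.
Not all that is in view belongs to the job. Several things have the shape of the cap; the one meant has the colours described above.

How it is judged:
By the outcome, as a careful person would: the job done as asked, in the order asked, and still so for the second after the job is handed in, with the robot touching nothing.
It also fails if it takes over 72 s, if anything falls off the work surface, if the arm or the gripper's body presses on something with over 40 N, if the wrist force passes 120 N, or if a joint passes its speed limit or range.

## Working session

There is one attempt and no reset: what is moved stays moved. The work goes in short steps, Python scripts to look and compute and a shell command to move; the robot and the scene stay as the last step left them, time stands still between calls to the robot, and variables do not carry over. Pictures are saved under pics/ and viewed, about 8 in all and at most 12, crops included, and the job is handed in when it is done.

```bash
ls; mkdir -p pics; python3 - <<'E'
from rig import bot
import cv2,numpy as np
s=bot.get_state();print({k:np.round(v,3).tolist() for k,v in s.items()})
for n in("scene","top"):
    cv2.imwrite(f"pics/{n}0.png",bot.snapshot(n)[:,:,::-1]); c=bot.camera_info(n);print(n,np.round(c["mtx"],1).tolist(),c["k1"],np.round(c["extrinsics"],3).tolist())
E
```

```text
pics
{'t': 0.0, 'qpos': [63.456, 28.314, 77.129, -0.0, 74.627, -5.472], 'qvel': [0.051, -0.007, 0.017, -0.014, -0.09, 0.028], 'joint_efforts': [-0.0, -87.885, -38.185, 0.071, 0.053, -0.0], 'position': [0.225, 0.583, 0.213], 'tcp_rot': [[0.36, 0.933, -0.001], [0.933, -0.36, -0.001], [-0.001, -0.0, -1.0]], 'contact_force': [-0.517, -0.891, 0.493], 'moment': [-0.005, -0.011, 0.053], 'finger_gap': 1.001}
scene [[601.8, 0.0, 304.3], [0.0, 601.8, 240.5], [0.0, 0.0, 1.0]] -0.13673587052971814 [[-0.0, 1.0, -0.001, -0.097], [0.772, -0.0, -0.636, -0.328], [-0.636, -0.001, -0.772, 1.906], [0.0, 0.0, 0.0, 1.0]]
top [[555.9, 0.0, 321.1], [0.0, 555.9, 239.8], [0.0, 0.0, 1.0]] -0.15548872712096393 [[-0.016, -1.0, -0.015, 0.122], [-0.997, 0.017, -0.08, 0.555], [0.08, 0.013, -0.997, 1.31], [0.0, 0.0, 0.0, 1.0]]
```

View pics/scene0.png

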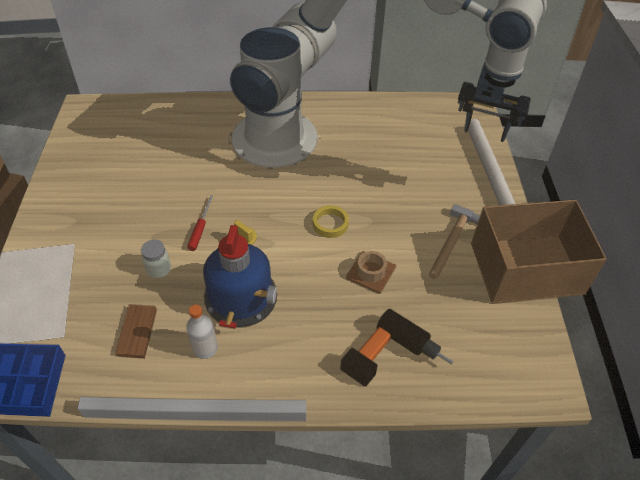

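View pics/top0.png

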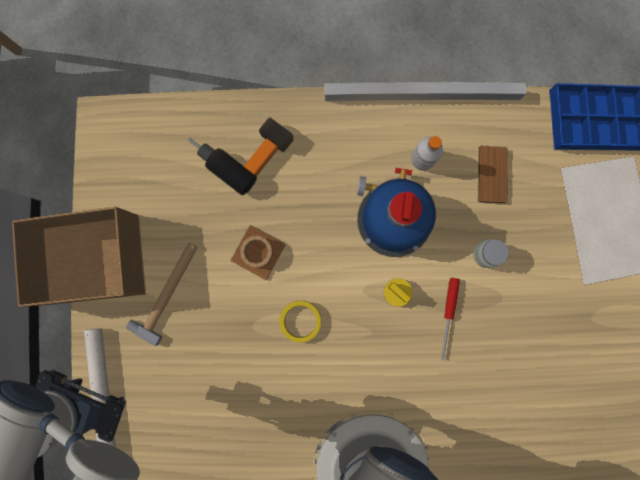

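The red cap is on the blue tank at top-view pixel (405,208), with its wing nearly vertical in the image. Lookalikes are the yellow cap on the bench (398,292), the red valve handle (403,171) and the orange bottle top (434,143). I choose the red one on the tank's neck. The stand ring is at (256,250). Next is a close crop of both.

```bash
cat > h.py <<'E'
from rig import bot
import cv2,numpy as np
def pix2plane(n,uv,z,c=None):
    c=c or bot.camera_info(n);K=c["mtx"];E=np.array(c["extrinsics"])
    d=np.array([(uv[0]-K[0][2])/K[0][0],(uv[1]-K[1][2])/K[1][1]]);s=d.copy()
    for _ in range(20): s=d/(1+c["k1"]*(s@s))
    R=E[:3,:3];o=-R.T@E[:3,3];r=R.T@np.array([s[0],s[1],1]);return o+r*(z-o[2])/r[2]
def proj(n,p,c=None):
    c=c or bot.camera_info(n);K=c["mtx"];E=np.array(c["extrinsics"])
    q=E[:3,:3]@np.array(p)+E[:3,3];s=q[:2]/q[2];s=s*(1+c["k1"]*(s@s));return np.array([s[0]*K[0][0]+K[0][2],s[1]*K[1][1]+K[1][2]])
E
python3 - <<'E'
from h import *
im=cv2.imread("pics/top0.png")
a=cv2.resize(im[170:250,360:440],(400,400),interpolation=cv2.INTER_CUBIC);b=cv2.resize(im[215:285,220:290],(400,400),interpolation=cv2.INTER_CUBIC)
cv2.imwrite("pics/crop1.png",np.hstack([a,b]))
for uv,z in(((405,208),.22),((397,216),.10),((256,250),.045),((258,253),.012)): print(uv,z,pix2plane("top",uv,z))
for uv,z in(((233,247),.22),((372,262),.045)): print(uv,z,pix2plane("scene",uv,z))
E
```

```text
(405, 208) 0.22 [ 0.60409426 -0.06325923  0.22      ]
(397, 216) 0.1 [ 0.60236306 -0.06127407  0.1       ]
(256, 250) 0.045 [0.53402174 0.26676099 0.045     ]
(258, 253) 0.012 [0.52877412 0.26627613 0.012     ]
(233, 247) 0.22 [ 0.62519744 -0.060853    0.22      ]
(372, 262) 0.045 [0.53335596 0.2703436  0.045     ]
```

View pics/crop1.png

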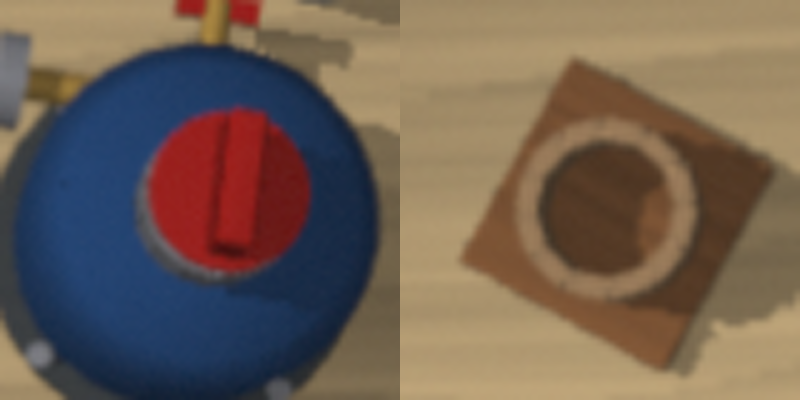

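The crop confirms the choice: red disc and wing on the steel neck, disc centre at top pixel about (405.8,208), wing top from (409.4,192.2) to (407,220.2). The stand's mouth is at about (256.2,251.4).

```bash
python3 - <<'E'
from h import *
d=pix2plane("top",(405.8,208),.206);a=pix2plane("top",(409.4,192.2),.246);b=pix2plane("top",(407,220.2),.246)
print(d,a,b,(a+b)/2,np.linalg.norm(a-b),np.degrees(np.arctan2(*(a-b)[1::-1])))
m=pix2plane("top",(256.2,251.4),.045);print(m)
print([proj("scene",p) for p in(list(d[:2])+[.246],m)])
s=bot.get_state();R=np.array(s["tcp_rot"]);p=np.array(s["position"])
t=np.array([d[0],d[1],.40]);print(R.T@(t-p)*40, np.degrees(np.arctan2(R[1,0],R[0,0])))
c=bot.camera_info("wrist");E=np.array(c["extrinsics"]);o=-E[:3,:3].T@E[:3,3];print(R.T@(o-p),R.T@E[:3,:3].T,c["mtx"],c["k1"])
E
```

```text
[ 0.60596957 -0.066893    0.206     ] [ 0.63253454 -0.06953645  0.246     ] [ 0.57585222 -0.06290047  0.246     ] [ 0.60419338 -0.06621846  0.246     ] 0.0570694446261922 -6.677401140917545
[0.53069977 0.26630969 0.045     ]
[array([229.85702541, 232.8748592 ]), array([370.35134599, 261.17593197])]
[-18.77506959  23.58091446  -7.44730171] 68.92420694611313
[ 0.00103525 -0.08487606 -0.17051765] [[ 9.99999307e-01  2.94055736e-04 -1.14016157e-03]
 [ 5.77585704e-05  9.54898248e-01  2.96933212e-01]
 [ 1.17605320e-03 -2.96933072e-01  9.54897569e-01]] [[368.13784409   0.         317.04678743]
 [  0.         368.13784409 238.05680154]
 [  0.           0.           1.        ]] -0.019688463620162282
```

```bash

A='[[1,-0.78,0.98,-0.31,0,0,0],[1,-0.78,0.98,-0.31,0,0,0],[1,-0.78,0.98,-0.31,0,0,0],[1,-0.78,0.98,-0.31,0,0,0],[1,-0.78,0.98,-0.31,0,0,0]]'
python3 -m jog '[[[1,-0.78,0.98,-0.31,0,0,0],[1,-0.78,0.98,-0.31,0,0,0],[1,-0.78,0.98,-0.31,0,0,0],[1,-0.78,0.98,-0.31,0,0,0],[1,-0.78,0.98,-0.31,0,0,0]]]'
python3 -m jog '[[[1,-0.78,0.98,-0.31,0,0,0],[1,-0.78,0.98,-0.31,0,0,0],[1,-0.78,0.98,-0.31,0,0,0],[1,-0.78,0.98,-0.31,0,0,0],[1,-0.78,0.98,-0.31,0,0,0]]]'
python3 -m jog '[[[1,-0.78,0.98,-0.31,0,0,0],[1,-0.78,0.98,-0.31,0,0,0],[1,-0.78,0.98,-0.31,0,0,0],[1,-0.78,0.98,-0.31,0,0,0],[1,-0.78,0.98,-0.31,0,0,0]]]'
```

```text
t: 0.52
position: [0.3043, 0.4467, 0.2527]
tcp_rot: [[0.359, 0.933, -0.0], [0.933, -0.359, -0.001], [-0.001, -0.0, -1.0]]
contact_force: [1.2, 0.8, 0.2]
finger_gap: 1.003
t: 0.93
position: [0.3835, 0.3117, 0.2916]
tcp_rot: [[0.359, 0.933, -0.0], [0.933, -0.359, -0.0], [-0.0, -0.0, -1.0]]
contact_force: [0.4, 0.9, -0.1]
finger_gap: 0.998
t: 1.35
position: [0.4628, 0.1766, 0.3304]
tcp_rot: [[0.36, 0.933, -0.0], [0.933, -0.36, -0.0], [-0.0, -0.0, -1.0]]
contact_force: [1.2, 0.7, 0.1]
finger_gap: 0.999
```

```bash

python3 -m jog '[[[1,-0.78,0.98,0,0,0,0],[1,-0.78,0.98,0,0,0,0],[1,-0.78,0.98,0,0,0,0],[1,-0.78,0.98,0,0,0,0],[1,-0.78,0.98,0,0,0,0]]]' >/dev/null
python3 -m jog '[[[1,-0.78,0.98,0,0,0,0],[1,-0.78,0.98,0,0,0,0],[1,-0.78,0.98,0,0,0,0],[1,-0.78,0.98,0,0,0,0]]]'
python3 -m jog '[[[1,0,0,0,0,0,1],[1,0,0,0,0,0,1],[1,0,0,0,0,0,1],[1,0,0,0,0,0,1],[1,0,0,0,0,0,1]]]' >/dev/null
python3 -m jog '[[[1,0,0,0,0,0,1],[1,0,0,0,0,0,1],[1,0,0,0,0,0,1],[1,0,0,0,0,0,1],[1,0,0,0,0,0,1]]]' >/dev/null
python3 -m jog '[[[1,0,0,0,0,0,1],[1,0,0,0,0,0,1],[1,0,0,0,0,0,1],[1,0,0,0,0,0,1],[1,0,0,0,0,0,1]]]' >/dev/null
python3 -m jog '[[[1,0,0,0,0,0,1],[1,0,0,0,0,0,1],[1,0,0,0,0,0,1],[1,0,0,0,0,0,1],[1,0,0,0,0,0,1]]]' >/dev/null
python3 -m jog '[[[1,0,0,0,0,0,1],[1,0,0,0,0,0,1],[1,0,0,0,0,0,1],[1,0,0,0,0,0,1],[1,0,0,0,0,0,1]]]' >/dev/null
python3 -m jog '[[[1,0,0,0,0,0,1],[1,0,0,0,0,0,1],[1,0,0,0,0,0,1],[1,0,0,0,0,0,1],[1,0,0,0,0,0,1]]]' >/dev/null
python3 -m jog '[[[1,0,0,0,0,0,1],[1,0,0,0,0,0,1],[1,0,0,0,0,0,1],[1,0,0,0,0,0,0],[1,0,0,0,0,0,0]]]'
python3 - <<'E'
from h import *
c=bot.camera_info("wrist");im=bot.snapshot("wrist")[:,:,::-1];cv2.imwrite("pics/w1.png",im)
s=bot.get_state();print(np.round(s["qpos"],1),s["moment"])
for z in(.206,.246): print(proj("wrist",[.605,-.0665,z],c))
E
```

```text
t: 2.1
position: [0.6055, -0.0664, 0.3299]
tcp_rot: [[0.36, 0.933, -0.001], [0.933, -0.36, 0.0], [-0.0, -0.001, -1.0]]
contact_force: [1.4, 0.6, -0.7]
finger_gap: 1.0
t: 5.02
position: [0.605, -0.0649, 0.3299]
tcp_rot: [[-0.103, -0.995, -0.001], [-0.995, 0.103, 0.0], [-0.0, 0.001, -1.0]]
contact_force: [0.8, -0.3, 0.7]
finger_gap: 0.998
[-11.7  22.1  69.3   0.   88.7  84.1] [-0.05461224  0.19416315  0.00942199]
[319.87515687 229.56617192]
[320.32348826 244.81929666]
```

View pics/w1.png

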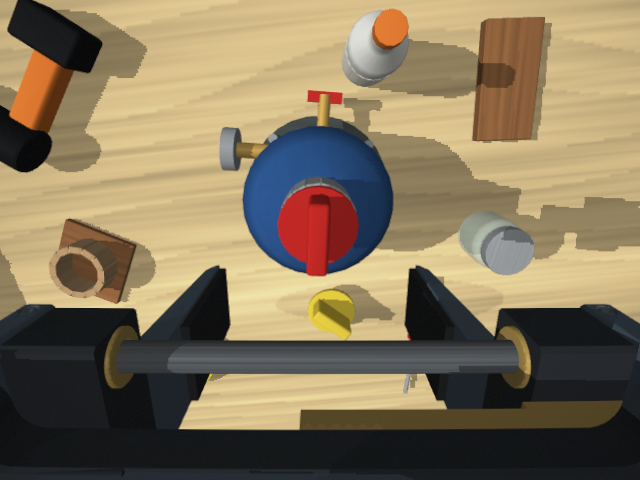

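The wrist picture shows the red disc centred near (318,224), with the wing running vertically between the fingers and its near end at (317,275). I will refine the pose by fitting the known silhouette to the red mask in both views.

```bash
cat >> h.py <<'E'
from scipy.optimize import minimize
def fitcap(im,c,x0,box,zg=.230):
    hsv=cv2.cvtColor(im,cv2.COLOR_BGR2HSV);m=((hsv[...,0]<8)|(hsv[...,0]>172))&(hsv[...,1]>150)&(hsv[...,2]>50)
    k=np.zeros_like(m);k[box[1]:box[3],box[0]:box[2]]=1;m=(m&k).astype(np.uint8);n,l,st,_=cv2.connectedComponentsWithStats(m);m=(l==1+np.argmax(st[1:,4]))
    M=cv2.GaussianBlur(m.astype(np.float32),(0,0),1)
    th=np.linspace(0,2*np.pi,60);circ=np.c_[np.cos(th),np.sin(th)]*.034
    def ren(p):
        x,y,a=p;R=np.array([[np.cos(a),-np.sin(a)],[np.sin(a),np.cos(a)]]);o=np.zeros(m.shape,np.uint8)
        P=lambda q,zs:cv2.convexHull(np.array([proj("",[x+u,y+v,z],c) for u,v in q for z in zs],np.float32))
        for h in(P(circ,(zg-.032,zg-.024)),P((np.array([[1,1],[1,-1],[-1,-1],[-1,1]])*[.028,.008])@R.T,(zg-.024,zg+.016))): cv2.fillPoly(o,[np.round(h*16).astype(np.int32)],1,shift=4)
        return cv2.GaussianBlur(o.astype(np.float32),(0,0),1)
    f=lambda p:((ren(p)-M)**2).sum()
    x0=np.array(x0);r=minimize(f,x0,method="Nelder-Mead",options=dict(initial_simplex=[x0,x0+[.006,0,0],x0+[0,.006,0],x0+[0,0,.1]],maxiter=150))
    return r.x,r.fun,m.sum()
E
python3 - <<'E'
from h import *
for n,f,b in(("wrist","w1",(260,150,380,300)),("top","top0",(380,185,430,232)),("scene","scene0",(200,215,260,275))):
    x,e,m=fitcap(cv2.imread(f"pics/{f}.png"),bot.camera_info(n),[.605,-.066,-.11],b);print(n,x,np.degrees(x[2]),e,m)
E
```

```text
wrist [ 0.60804178 -0.06506587 -0.16705594] -9.57160038998033 156.97882080078125 5157
top [ 0.60646201 -0.06601816 -0.0605437 ] -3.4688982398417645 28.218233108520508 794
scene [ 0.60692584 -0.0647159  -0.03582658] -2.0527117949559743 25.136335372924805 642
```

```bash
python3 - <<'E'
from h import *
im=cv2.imread("pics/w1.png").astype(int);c=bot.camera_info("wrist")
t=((im[...,2]>185)&(im[...,1]<60))
t[:150]=0;t[300:]=0;t[:,:260]=0;t[:,380:]=0
L=[];Rr=[]
for v in range(200,274,6):
    u=np.where(t[v])[0]; print(v,im[v,316,2],u.min() if len(u) else None,u.max() if len(u) else None,len(u))
n,l,st,_=cv2.connectedComponentsWithStats(t.astype(np.uint8));i=1+np.argmax(st[1:,4]);pts=np.argwhere(l==i)[:,::-1].astype(np.float32)
print(st[i]);r=cv2.minAreaRect(pts);b=cv2.boxPoints(r);print(r,b)
w=np.array([pix2plane("wrist",q,.246,c) for q in b]);print(w,w.mean(0))
for i in range(4):
    d=w[i]-w[i-1];print(np.linalg.norm(d),np.degrees(np.arctan2(d[1],d[0])))
E
```

```text
200 100 288 307 20
206 181 284 312 27
212 196 281 325 44
218 195 279 325 45
224 194 278 325 47
230 194 279 324 45
236 192 280 324 44
242 192 283 324 40
248 191 287 323 35
254 191 293 321 27
260 190 303 320 17
266 187 307 319 13
272 188 308 318 11
[ 278  188   63   86 2738]
((303.4717102050781, 226.84906005859375), (52.746456146240234, 86.26243591308594), 15.945395469665527) [[266.26416 261.0755 ]
 [289.96228 178.13208]
 [340.67926 192.62262]
 [316.98114 275.56604]]
[[ 0.59653015 -0.02549276  0.246     ]
 [ 0.65540901 -0.05053134  0.246     ]
 [ 0.64175671 -0.08447148  0.246     ]
 [ 0.58113831 -0.06158991  0.246     ]] [ 0.61870855 -0.05552137  0.246     ]
0.039241729874032745 66.90658563463208
0.06398163949055438 -23.037913638540026
0.0365830293390636 -111.91227018547403
0.0647931831266406 159.32003322921727
```

```bash
python3 - <<'E'
from h import *
im=cv2.imread("pics/w1.png");c=bot.camera_info("wrist")
z=cv2.resize(im[175:285,265:375],(600,600),interpolation=cv2.INTER_CUBIC);z=cv2.convertScaleAbs(z,alpha=1.2)
cv2.imwrite("pics/w1c.png",z)
E
```

```text
(no output)
```

View pics/w1c.png

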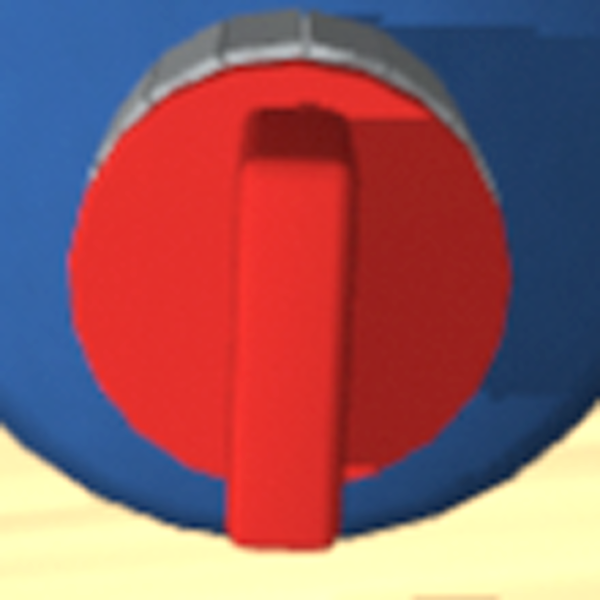

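The enlarged wrist crop shows the wing's top face clearly, corners (243,160), (350,160), (335,548), (228,548) in the crop. It leans about 2° from the tool's y.

```bash
python3 - <<'E'
from h import *
c=bot.camera_info("wrist")
w=np.array([pix2plane("wrist",(265+u/5.4545-.5,175+v/5.4545-.5),.246,c) for u,v in((243,160),(350,160),(335,548),(228,548))])
a=w[:2].mean(0);b=w[2:].mean(0);d=a-b;yaw=np.degrees(np.arctan2(d[1],d[0]))
print(w,w.mean(0),np.linalg.norm(d),np.linalg.norm(w[0]-w[1]),yaw)
s=bot.get_state();R=np.array(s["tcp_rot"]);p=np.array(s["position"]);print(R.T@(w.mean(0)-p)*40,np.degrees(np.arctan2(R[1,1],R[0,1])))
E
```

```text
[[ 0.63610339 -0.06165417  0.246     ]
 [ 0.63468317 -0.07539059  0.246     ]
 [ 0.58093161 -0.06828937  0.246     ]
 [ 0.5824436  -0.05369204  0.246     ]] [ 0.60854044 -0.06475654  0.246     ] 0.05423122139965561 0.013809647769393096 -7.983088060131612
[-0.01955162 -0.14076699  3.35816545] 174.11086794886964
```

```bash

python3 -m jog '[[[0.4,0,-0.1,0.8,0,0,0.32],[0.4,0,0,0.8,0,0,0],[0.4,0,0,0.8,0,0,0],[0.4,0,0,0.8,0,0,0],[0.4,0,0,0.6,0,0,0]]]'
python3 -m jog '[[[0.4,0,0,0.5,0,0,0],[0.4,0,0,0.3,0,0,0],[0.4,0,0,0.16,0,0,0],[0.4,0,0,0,0,0,0],[0.4,0,0,0,0,0,0]]]'
python3 - <<'E'
from h import *
s=bot.get_state();print(s["t"],s["position"],s["contact_force"],s["moment"]);cv2.imwrite("pics/w2.png",bot.snapshot("wrist")[:,:,::-1])
E
```

```text
t: 5.48
position: [0.607, -0.0651, 0.2334]
tcp_rot: [[-0.131, -0.991, -0.001], [-0.991, 0.131, 0.0], [-0.0, 0.001, -1.0]]
contact_force: [0.4, -0.3, 0.2]
finger_gap: 0.667
t: 5.9
position: [0.6079, -0.0652, 0.2117]
tcp_rot: [[-0.133, -0.991, 0.001], [-0.991, 0.133, -0.0], [0.0, -0.001, -1.0]]
contact_force: [0.0, -0.4, -0.6]
finger_gap: 0.397
5.9 [ 0.60789664 -0.06519222  0.2116883 ] [ 0.02301152 -0.44201291 -0.62150889] [-0.07073912  0.14556772  0.05092419]
```

View pics/w2.png

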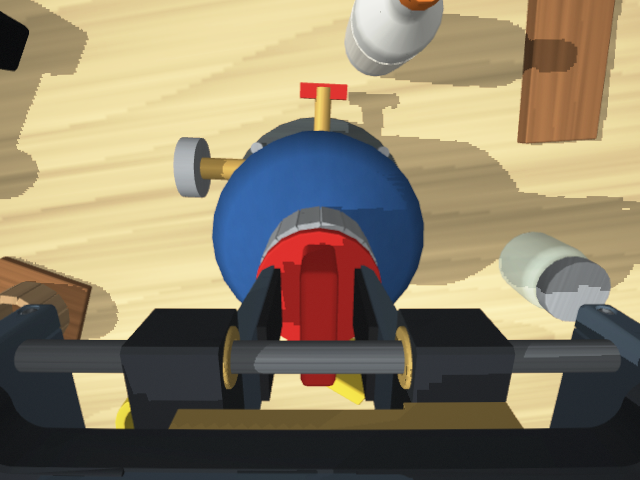

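The fingers straddle the wing symmetrically at (319,300), nothing else is in reach, so I close and read the forces.

```bash

python3 -m jog '[[[0.12,0,0,0,0,0,0],[0.12,0,0,0,0,0,0],[0.1,0,0,0,0,0,0],[0,0,0,0,0,0,0],[0,0,0,0,0,0,0]]]'
python3 -m jog '[[[0,0,0,0,0,0,0],[0,0,0,0,0,0,0],[0,0,0,0,0,0,0]]]'
python3 -c "
from rig import bot
s=bot.get_state();print(s['position'],s['tcp_rot'],s['contact_force'],s['moment'])"
```

```text
t: 6.37
position: [0.6077, -0.0652, 0.2115]
tcp_rot: [[-0.133, -0.991, 0.0], [-0.991, 0.133, -0.0], [0.0, -0.001, -1.0]]
contact_force: [-1.5, -1.3, 4.7]
finger_gap: 0.172
t: 6.62
position: [0.6078, -0.0652, 0.2115]
tcp_rot: [[-0.134, -0.991, 0.0], [-0.991, 0.134, -0.0], [0.0, -0.0, -1.0]]
contact_force: [-0.9, 0.2, 6.0]
finger_gap: 0.176
[ 0.60775279 -0.06523023  0.21145154] [[-1.33504211e-01 -9.91048132e-01  4.75571301e-04]
 [-9.91048243e-01  1.33504158e-01 -1.41758043e-04]
 [ 7.69982978e-05 -4.90239398e-04 -9.99999877e-01]] [-0.89350636  0.22237954  6.03871399] [-0.05846695  0.28247561 -0.00140006]
```

```bash
cat > chk.py <<'E'
import sys,numpy as np
from rig import bot
s=bot.get_state();R=np.array(s["tcp_rot"]);y=np.degrees(np.arctan2(R[1,0],R[0,0]))
print("t %.2f yaw %.2f p %s F %s M %s gap %.3f q6 %.1f"%(s["t"],y,np.round(np.array(s["position"])*1e3,1),np.round(s["contact_force"],1),np.round(s["moment"],3),s["finger_gap"],s["qpos"][5]))
lim=float(sys.argv[1]) if len(sys.argv)>1 else 9
sys.exit(abs(s["moment"][2])>lim)
E
python3 -m jog '[[[0,0,0,-0.02,0,0,0],[0,0,0,0,0,0,0]]]' >/dev/null; python3 chk.py
python3 -m jog '[[[0,0,0,-0.02,0,0,0],[0,0,0,0,0,0,0]]]' >/dev/null; python3 chk.py
python3 -m jog '[[[0,0,0,0,0,0,0],[0,0,0,0,0,0,0]]]' >/dev/null; python3 chk.py
```

```text
t 6.78 yaw -97.67 p [607.7 -65.2 211.5] F [ 1.1 -0.8  0.3] M [-0.137 -0.159  0.013] gap 0.175 q6 86.0
t 6.95 yaw -97.68 p [607.7 -65.2 211.6] F [ 4.2 -1.8 -9.2] M [-0.296 -0.889  0.003] gap 0.173 q6 86.0
t 7.12 yaw -97.67 p [607.7 -65.2 211.7] F [  5.   -1.2 -10.2] M [-0.393 -0.968  0.044] gap 0.176 q6 86.0False
False
False
```

```bash
sed -i 's/sys.exit(\(.*\))$/sys.exit(int(\1))/' chk.py
python3 -m jog '[[[0,0,0,0.02,0,0,0],[0,0,0,0,0,0,0]]]' >/dev/null; python3 chk.py
python3 -m jog '[[[0,0,0,0,0,0,-0.1],[0,0,0,0,0,0,0]]]' >/dev/null; python3 chk.py
python3 -m jog '[[[0,0,0,0,0,0,0],[0,0,0,0,0,0,0]]]' >/dev/null; python3 chk.py
```

```text
t 7.28 yaw -97.67 p [607.7 -65.2 211.6] F [ 4.3 -0.8 -6.6] M [-0.331 -0.602 -0.027] gap 0.173 q6 86.0
t 7.45 yaw -97.13 p [607.6 -65.2 211.6] F [ 3.9 -2.3 -6.2] M [-0.32  -0.675 -0.139] gap 0.173 q6 85.4
t 7.62 yaw -97.17 p [607.6 -65.2 211.6] F [ 4.2 -2.2 -6.9] M [-0.361 -0.648 -0.063] gap 0.175 q6 85.5
```

```bash

python3 -m jog '[[[0,0,0,0.012,0,0,-0.1],[0,0,0,0,0,0,-0.05]]]' >/dev/null; python3 chk.py .2 &&
python3 -m jog '[[[0,0,0,0,0,0,-0.1],[0,0,0,0,0,0,0]]]' >/dev/null && python3 chk.py .2 &&
python3 -m jog '[[[0,0,0,0,0,0,-0.1],[0,0,0,0,0,0,0]]]' >/dev/null && python3 chk.py .2 &&
python3 -m jog '[[[0,0,0,0,0,0,-0.1],[0,0,0,0,0,0,0]]]' >/dev/null && python3 chk.py .2 &&
python3 -m jog '[[[0,0,0,0,0,0,-0.1],[0,0,0,0,0,0,0]]]' >/dev/null && python3 chk.py .2 &&
python3 -m jog '[[[0,0,0,0,0,0,-0.1],[0,0,0,0,0,0,0]]]' >/dev/null && python3 chk.py .2 &&
python3 -m jog '[[[0,0,0,0,0,0,-0.1],[0,0,0,0,0,0,0]]]' >/dev/null && python3 chk.py .2 &&
python3 -m jog '[[[0,0,0,0,0,0,-0.1],[0,0,0,0,0,0,0]]]' >/dev/null && python3 chk.py .2
```

```text
t 7.78 yaw -96.37 p [607.6 -65.2 211.6] F [ 2.4 -0.  -2.6] M [-0.257 -0.285 -0.123] gap 0.174 q6 84.7
t 7.95 yaw -95.87 p [607.6 -65.1 211.6] F [ 0.5 -0.5 -0.4] M [-0.192 -0.114 -0.024] gap 0.175 q6 84.2
t 8.12 yaw -95.38 p [607.6 -65.1 211.6] F [ 0.8 -0.4  0.8] M [-0.127  0.053 -0.045] gap 0.177 q6 83.7
t 8.28 yaw -94.88 p [607.6 -65.1 211.6] F [ 0.5 -0.7  3.4] M [-0.108  0.192 -0.058] gap 0.172 q6 83.2
t 8.45 yaw -94.38 p [607.6 -65.1 211.5] F [0.3 0.3 4.9] M [-0.016  0.343 -0.057] gap 0.171 q6 82.7
t 8.62 yaw -93.87 p [607.6 -65.1 211.5] F [-1.4  0.8  5.5] M [ 0.122  0.35  -0.011] gap 0.174 q6 82.1
t 8.78 yaw -93.37 p [607.7 -65.2 211.5] F [-0.8  0.4  5.9] M [ 0.078  0.33  -0.057] gap 0.171 q6 81.6
t 8.95 yaw -92.87 p [607.7 -65.2 211.5] F [-1.3  0.4  5.9] M [ 0.054  0.361 -0.025] gap 0.176 q6 81.1
```

```bash

python3 -m jog '[[[0,0,0,-0.006,0,0,-0.1],[0,0,0,0,0,0,0]]]' >/dev/null; python3 chk.py .18 &&
python3 -m jog '[[[0,0,0,0,0,0,-0.1],[0,0,0,0,0,0,0]]]' >/dev/null && python3 chk.py .18 &&
python3 -m jog '[[[0,0,0,0,0,0,-0.1],[0,0,0,0,0,0,0]]]' >/dev/null && python3 chk.py .18 &&
python3 -m jog '[[[0,0,0,0,0,0,-0.1],[0,0,0,0,0,0,0]]]' >/dev/null && python3 chk.py .18 &&
python3 -m jog '[[[0,0,0,0,0,0,-0.1],[0,0,0,0,0,0,0]]]' >/dev/null && python3 chk.py .18 &&
python3 -m jog '[[[0,0,0,0,0,0,-0.1],[0,0,0,0,0,0,0]]]' >/dev/null && python3 chk.py .18 &&
python3 -m jog '[[[0,0,0,0,0,0,-0.1],[0,0,0,0,0,0,0]]]' >/dev/null && python3 chk.py .18 &&
python3 -m jog '[[[0,0,0,0,0,0,-0.1],[0,0,0,0,0,0,0]]]' >/dev/null && python3 chk.py .18 &&
python3 -m jog '[[[0,0,0,0,0,0,-0.1],[0,0,0,0,0,0,0]]]' >/dev/null && python3 chk.py .18 &&
python3 -m jog '[[[0,0,0,0,0,0,-0.1],[0,0,0,0,0,0,0]]]' >/dev/null && python3 chk.py .18
```

```text
t 9.12 yaw -92.37 p [607.7 -65.2 211.5] F [-0.9 -0.5  4.4] M [0.06  0.192 0.013] gap 0.175 q6 80.7
t 9.28 yaw -91.87 p [607.6 -65.1 211.5] F [0.1 0.3 4.1] M [0.009 0.137 0.026] gap 0.172 q6 80.2
t 9.45 yaw -91.38 p [607.7 -65.2 211.5] F [0.5 0.8 4. ] M [ 0.109  0.113 -0.031] gap 0.174 q6 79.7
t 9.62 yaw -90.88 p [607.7 -65.2 211.6] F [0.3 0.5 4.3] M [0.037 0.126 0.001] gap 0.173 q6 79.2
t 9.78 yaw -90.38 p [607.6 -65.2 211.5] F [-1.   0.7  4. ] M [0.063 0.098 0.006] gap 0.178 q6 78.7
t 9.95 yaw -89.88 p [607.6 -65.2 211.5] F [-0.3  1.   4.4] M [ 0.115  0.148 -0.047] gap 0.174 q6 78.2
t 10.12 yaw -89.38 p [607.6 -65.2 211.5] F [ 0.5 -0.5  5.2] M [ 0.125  0.147 -0.041] gap 0.170 q6 77.7
t 10.28 yaw -88.88 p [607.6 -65.2 211.5] F [0.1 0.3 4.2] M [ 0.1    0.128 -0.011] gap 0.174 q6 77.2
t 10.45 yaw -88.38 p [607.6 -65.2 211.5] F [-0.2  1.1  4.8] M [ 0.135  0.127 -0.018] gap 0.172 q6 76.7
t 10.62 yaw -87.88 p [607.6 -65.2 211.5] F [0.5 1.  4.9] M [ 0.085  0.164 -0.009] gap 0.174 q6 76.2
```

```bash

python3 -m jog '[[[0,0,0,-0.005,0,0,-0.1],[0,0,0,0,0,0,0]]]' >/dev/null; python3 chk.py .18 &&
python3 -m jog '[[[0,0,0,0,0,0,-0.1],[0,0,0,0,0,0,0]]]' >/dev/null && python3 chk.py .18 &&
python3 -m jog '[[[0,0,0,0,0,0,-0.1],[0,0,0,0,0,0,0]]]' >/dev/null && python3 chk.py .18 &&
python3 -m jog '[[[0,0,0,0,0,0,-0.1],[0,0,0,0,0,0,0]]]' >/dev/null && python3 chk.py .18 &&
python3 -m jog '[[[0,0,0,0,0,0,-0.1],[0,0,0,0,0,0,0]]]' >/dev/null && python3 chk.py .18 &&
python3 -m jog '[[[0,0,0,0,0,0,-0.1],[0,0,0,0,0,0,0]]]' >/dev/null && python3 chk.py .18 &&
python3 -m jog '[[[0,0,0,0,0,0,-0.1],[0,0,0,0,0,0,0]]]' >/dev/null && python3 chk.py .18 &&
python3 -m jog '[[[0,0,0,0,0,0,-0.1],[0,0,0,0,0,0,0]]]' >/dev/null && python3 chk.py .18 &&
python3 -m jog '[[[0,0,0,0,0,0,-0.1],[0,0,0,0,0,0,0]]]' >/dev/null && python3 chk.py .18 &&
python3 -m jog '[[[0,0,0,0,0,0,-0.1],[0,0,0,0,0,0,0]]]' >/dev/null && python3 chk.py .18 &&
python3 -m jog '[[[0,0,0,0,0,0,-0.1],[0,0,0,0,0,0,0]]]' >/dev/null && python3 chk.py .18 &&
python3 -m jog '[[[0,0,0,0,0,0,-0.1],[0,0,0,0,0,0,0]]]' >/dev/null && python3 chk.py .18 &&
python3 -m jog '[[[0,0,0,0,0,0,-0.1],[0,0,0,0,0,0,0]]]' >/dev/null && python3 chk.py .18 &&
python3 -m jog '[[[0,0,0,0,0,0,-0.1],[0,0,0,0,0,0,0]]]' >/dev/null && python3 chk.py .18
```

```text
t 10.78 yaw -87.38 p [607.6 -65.2 211.5] F [ 1.  -0.4  3.4] M [ 0.027  0.014 -0.068] gap 0.176 q6 75.7
t 10.95 yaw -86.88 p [607.6 -65.2 211.6] F [0.4 0.  1.7] M [-0.051  0.029 -0.04 ] gap 0.169 q6 75.2
t 11.12 yaw -86.38 p [607.6 -65.2 211.6] F [ 0.2 -0.5  1.4] M [-0.039  0.063  0.013] gap 0.173 q6 74.7
t 11.28 yaw -85.88 p [607.5 -65.2 211.5] F [ 0.8 -0.5  1.2] M [-0.048  0.038 -0.003] gap 0.173 q6 74.2
t 11.45 yaw -85.38 p [607.5 -65.2 211.6] F [ 0.7 -0.2  1.3] M [-0.011  0.078  0.026] gap 0.174 q6 73.7
t 11.62 yaw -84.88 p [607.5 -65.2 211.6] F [ 0.2 -0.8  0.5] M [-0.106  0.079 -0.033] gap 0.172 q6 73.2
t 11.78 yaw -84.38 p [607.5 -65.2 211.6] F [-0.6  0.1  0.7] M [-0.147  0.152 -0.02 ] gap 0.170 q6 72.7
t 11.95 yaw -83.88 p [607.5 -65.2 211.6] F [0.1 0.4 0.5] M [-0.127  0.132 -0.085] gap 0.175 q6 72.2
t 12.12 yaw -83.38 p [607.5 -65.2 211.6] F [-0.9 -0.4 -0.3] M [-0.118  0.103 -0.036] gap 0.170 q6 71.7
t 12.28 yaw -82.88 p [607.6 -65.2 211.6] F [-0.1 -0.6 -0.6] M [-0.21   0.104 -0.07 ] gap 0.172 q6 71.2
t 12.45 yaw -82.38 p [607.6 -65.3 211.6] F [-0.  -0.5 -0.5] M [-0.32   0.117 -0.115] gap 0.173 q6 70.7
t 12.62 yaw -81.88 p [607.6 -65.3 211.6] F [ 1.1 -2.  -2.9] M [-0.49  -0.007 -0.169] gap 0.173 q6 70.2
t 12.78 yaw -81.38 p [607.6 -65.4 211.6] F [ 1.8 -3.4 -2.9] M [-0.705 -0.016 -0.242] gap 0.168 q6 69.7
```

```bash

python3 -m jog '[[[0,0,0,0,0,0,-0.06],[0,0,0,0,0,0,0]]]' >/dev/null; python3 chk.py .33 &&
python3 -m jog '[[[0,0,0,0,0,0,-0.06],[0,0,0,0,0,0,0]]]' >/dev/null && python3 chk.py .33 &&
python3 -m jog '[[[0,0,0,0,0,0,-0.06],[0,0,0,0,0,0,0]]]' >/dev/null && python3 chk.py .33 &&
python3 -m jog '[[[0,0,0,0,0,0,-0.06],[0,0,0,0,0,0,0]]]' >/dev/null && python3 chk.py .33 &&
python3 -m jog '[[[0,0,0,0,0,0,-0.06],[0,0,0,0,0,0,0]]]' >/dev/null && python3 chk.py .33
```

```text
t 12.95 yaw -81.10 p [607.6 -65.4 211.6] F [ 2.5 -3.8 -4.5] M [-0.836 -0.084 -0.273] gap 0.174 q6 69.4
t 13.12 yaw -80.81 p [607.6 -65.4 211.6] F [ 2.2 -3.7 -4.4] M [-1.04  -0.107 -0.334] gap 0.170 q6 69.1
```

```bash

python3 -m jog '[[[0,0,0,0,0,0,-0.05],[0,0,0,0,0,0,0],[0,0,0,0,0,0,0]]]' >/dev/null; python3 chk.py .5 &&
python3 -m jog '[[[0,0,0,0,0,0,0],[0,0,0,0,0,0,0],[0,0,0,0,0,0,0]]]' >/dev/null; python3 chk.py .5 &&
python3 -m jog '[[[0,0,0,0,0,0,0],[0,0,0,0,0,0,0],[0,0,0,0,0,0,0],[0,0,0,0,0,0,0]]]' >/dev/null; python3 chk.py .5
```

```text
t 13.37 yaw -80.57 p [607.7 -65.3 211.6] F [ 2.3 -5.6 -5.4] M [-1.176 -0.15  -0.395] gap 0.173 q6 68.8
t 13.62 yaw -80.57 p [607.6 -65.3 211.6] F [ 1.5 -5.2 -5.6] M [-1.104 -0.171 -0.397] gap 0.174 q6 68.8
t 13.95 yaw -80.57 p [607.7 -65.4 211.6] F [ 1.  -5.2 -4.2] M [-1.112 -0.15  -0.402] gap 0.177 q6 68.8
```

```bash

python3 -m jog '[[[0,0,0,0,0,0,0],[0,0,0,0,0,0,0],[0,0,0,0,0,0,0],[0,0,0,0,0,0,0],[0,0,0,0,0,0,0]]]' >/dev/null; python3 chk.py .5 &&
python3 -m jog '[[[0,0,0,0,0,0,0],[0,0,0,0,0,0,0],[0,0,0,0,0,0,0]]]' >/dev/null; python3 chk.py .5
python3 -m jog '[[[0,0,0,0,0,0,0.12],[0,0,0,0,0,0,0.12],[0,0,0,0,0,0,0]]]' >/dev/null; python3 chk.py .5
python3 -m jog '[[[0,0,0,0.05,0,0,0],[0,0,0,0.05,0,0,0],[0,0,0,0.05,0,0,0],[0,0,0,0.05,0,0,0],[0,0,0,0.025,0,0,0]]]' >/dev/null; python3 chk.py .5
python3 -m jog '[[[0,0,0,0,0,0,0],[0,0,0,0,0,0,0]]]' >/dev/null; python3 chk.py .5
```

```text
t 14.37 yaw -80.57 p [607.6 -65.4 211.6] F [ 1.7 -5.  -4.4] M [-1.132 -0.183 -0.398] gap 0.173 q6 68.8
t 14.62 yaw -80.57 p [607.6 -65.4 211.6] F [ 1.6 -4.7 -5.2] M [-1.067 -0.15  -0.399] gap 0.172 q6 68.8
t 14.87 yaw -81.79 p [607.6 -65.3 211.6] F [ 1.  -4.5 -4.3] M [-1.147 -0.151 -0.055] gap 0.175 q6 70.1
t 15.28 yaw -81.75 p [607.7 -65.3 206.7] F [-1.6 -4.   7.8] M [-0.983  0.733  0.04 ] gap 0.172 q6 70.0
t 15.45 yaw -81.75 p [607.7 -65.3 206.8] F [-2.2 -4.6  7.9] M [-0.946  0.765  0.027] gap 0.171 q6 70.0
```

```bash

python3 -m jog '[[[0,0.01,0,0.032,0,0,0],[0,0,0,0,0,0,0],[0,0,0,0,0,0,0]]]' >/dev/null; python3 chk.py .5
python3 -m jog '[[[0,0,0,0,0,0,-0.1],[0,0,0,0,0,0,-0.1],[0,0,0,0,0,0,0]]]' >/dev/null; python3 chk.py .35 &&
python3 -m jog '[[[0,0,0,0,0,0,-0.1],[0,0,0,0,0,0,0]]]' >/dev/null && python3 chk.py .35 &&
python3 -m jog '[[[0,0,0,0,0,0,-0.1],[0,0,0,0,0,0,0]]]' >/dev/null && python3 chk.py .35 &&
python3 -m jog '[[[0,0,0,0,0,0,-0.1],[0,0,0,0,0,0,0]]]' >/dev/null && python3 chk.py .35 &&
python3 -m jog '[[[0,0,0,0,0,0,-0.1],[0,0,0,0,0,0,0]]]' >/dev/null && python3 chk.py .35 &&
python3 -m jog '[[[0,0,0,0,0,0,-0.1],[0,0,0,0,0,0,0]]]' >/dev/null && python3 chk.py .35
```

```text
t 15.70 yaw -81.75 p [607.7 -65.3 206. ] F [-2.3 -2.9  8.5] M [-0.623  0.773 -0.   ] gap 0.171 q6 70.0
t 15.95 yaw -80.71 p [607.8 -65.2 206.1] F [-1.7 -1.4  8.1] M [-0.407  0.631  0.02 ] gap 0.173 q6 69.0
t 16.12 yaw -80.21 p [607.9 -65.2 206.1] F [-1.6 -0.7  8.8] M [-0.384  0.556 -0.062] gap 0.174 q6 68.5
t 16.28 yaw -79.71 p [607.9 -65.2 206.1] F [-1.7 -1.1  8.5] M [-0.342  0.563 -0.082] gap 0.177 q6 68.0
t 16.45 yaw -79.21 p [607.9 -65.1 206.1] F [-1.8 -0.6  8.8] M [-0.254  0.477 -0.06 ] gap 0.172 q6 67.5
t 16.62 yaw -78.72 p [608.  -65.1 206.1] F [-1.1 -0.7  8.5] M [-0.269  0.497 -0.06 ] gap 0.175 q6 67.0
t 16.78 yaw -78.21 p [608.  -65.1 206.1] F [-1.2 -1.3  8. ] M [-0.251  0.466 -0.035] gap 0.176 q6 66.5
```

```bash

python3 -m jog '[[[0,0,0,0,0,0,-0.2],[0,0,0,0,0,0,-0.2],[0,0,0,0,0,0,-0.2],[0,0,0,0,0,0,-0.2]]]' >/dev/null; python3 chk.py .25 &&
python3 -m jog '[[[0,0,0,0,0,0,-0.2],[0,0,0,0,0,0,-0.2],[0,0,0,0,0,0,-0.2],[0,0,0,0,0,0,-0.2]]]' >/dev/null && python3 chk.py .25 &&
python3 -m jog '[[[0,0,0,0,0,0,-0.2],[0,0,0,0,0,0,-0.2],[0,0,0,0,0,0,-0.2],[0,0,0,0,0,0,-0.2]]]' >/dev/null && python3 chk.py .25 &&
python3 -m jog '[[[0,0,0,0,0,0,-0.2],[0,0,0,0,0,0,-0.2],[0,0,0,0,0,0,-0.2],[0,0,0,0,0,0,-0.2]]]' >/dev/null && python3 chk.py .25 &&
python3 -m jog '[[[0,0,0,0,0,0,-0.2],[0,0,0,0,0,0,-0.2],[0,0,0,0,0,0,-0.2],[0,0,0,0,0,0,-0.2]]]' >/dev/null && python3 chk.py .25 &&
python3 -m jog '[[[0,0,0,0,0,0,-0.2],[0,0,0,0,0,0,-0.2],[0,0,0,0,0,0,-0.2],[0,0,0,0,0,0,-0.2]]]' >/dev/null && python3 chk.py .25 &&
python3 -m jog '[[[0,0,0,0,0,0,-0.2],[0,0,0,0,0,0,-0.2],[0,0,0,0,0,0,-0.2],[0,0,0,0,0,0,-0.2]]]' >/dev/null && python3 chk.py .25 &&
python3 -m jog '[[[0,0,0,0,0,0,-0.2],[0,0,0,0,0,0,-0.2],[0,0,0,0,0,0,-0.2],[0,0,0,0,0,0,-0.2]]]' >/dev/null && python3 chk.py .25 &&
python3 -m jog '[[[0,0,0,0,0,0,-0.2],[0,0,0,0,0,0,-0.2],[0,0,0,0,0,0,-0.2],[0,0,0,0,0,0,-0.2]]]' >/dev/null && python3 chk.py .25 &&
python3 -m jog '[[[0,0,0,0,0,0,-0.2],[0,0,0,0,0,0,-0.2],[0,0,0,0,0,0,-0.2],[0,0,0,0,0,0,-0.2]]]' >/dev/null && python3 chk.py .25
```

```text
t 17.12 yaw -74.19 p [608.1 -65.  206.2] F [-1.  -0.5  8.3] M [-0.071  0.322 -0.031] gap 0.178 q6 62.5
t 17.45 yaw -70.19 p [608.1 -65.  206.2] F [-0.9 -0.4  8.5] M [-0.091  0.253 -0.057] gap 0.175 q6 58.5
t 17.78 yaw -66.20 p [608.2 -64.9 206.2] F [ 0.6 -0.4  8.1] M [-0.042  0.215 -0.097] gap 0.174 q6 54.5
t 18.12 yaw -62.19 p [608.2 -65.  206.2] F [-0.2  0.1  8.3] M [-0.007  0.195 -0.004] gap 0.172 q6 50.5
t 18.45 yaw -58.20 p [608.2 -65.  206.2] F [-0.5  0.   8. ] M [-0.044  0.288 -0.031] gap 0.176 q6 46.5
t 18.78 yaw -54.19 p [608.2 -64.9 206.2] F [-0.2 -0.2  8.1] M [-0.007  0.201 -0.078] gap 0.171 q6 42.5
t 19.12 yaw -50.19 p [608.2 -64.9 206.2] F [ 0.4 -0.3  8. ] M [-0.024  0.171 -0.064] gap 0.176 q6 38.5
t 19.45 yaw -46.19 p [608.2 -64.9 206.2] F [-0.9  0.4  8.4] M [-0.009  0.196 -0.088] gap 0.172 q6 34.5
t 19.78 yaw -42.20 p [608.2 -64.9 206.2] F [-0.4  0.1  7.8] M [-0.019  0.176 -0.075] gap 0.177 q6 30.5
t 20.12 yaw -38.20 p [608.2 -64.9 206.2] F [0.3 0.6 8.6] M [-0.053  0.202 -0.033] gap 0.171 q6 26.5
```

```bash

python3 -m jog '[[[0,0,0,0,0,0,-0.2],[0,0,0,0,0,0,-0.2],[0,0,0,0,0,0,-0.2],[0,0,0,0,0,0,-0.2],[0,0,0,0,0,0,-0.2]]]' >/dev/null; python3 chk.py .25 &&
python3 -m jog '[[[0,0,0,-0.07,0,0,0],[0,0,0,-0.07,0,0,0],[0,0,0,-0.06,0,0,0],[0,0,0,0,0,0,0]]]' >/dev/null; python3 chk.py .25
python3 -m jog '[[[0,0,0,-0.012,0,0,0],[0,0,0,0,0,0,0]]]' >/dev/null; python3 chk.py .25
```

```text
t 20.53 yaw -33.19 p [608.2 -64.9 206.2] F [-0.8  1.1  7.7] M [-0.068  0.194 -0.053] gap 0.171 q6 21.5
t 20.87 yaw -33.24 p [608.2 -64.9 211.2] F [0.1 0.2 5.7] M [-0.057 -0.009 -0.083] gap 0.172 q6 21.5
t 21.03 yaw -33.24 p [608.2 -65.  211.3] F [ 1.6 -0.5  5. ] M [-0.082 -0.014  0.022] gap 0.175 q6 21.5
```

```bash

python3 -m jog '[[[0,0,0,-0.014,0,0,0],[0,0,0,0,0,0,0],[0,0,0,0,0,0,0]]]' >/dev/null; python3 chk.py .25
python3 -m jog '[[[0,0,0,-0.01,0,0,0],[0,0,0,0,0,0,0],[0,0,0,0,0,0,0]]]' >/dev/null; python3 chk.py .25
```

```text
t 21.28 yaw -33.24 p [608.2 -65.  211.6] F [0.4 0.2 4.6] M [-0.096 -0.044  0.026] gap 0.171 q6 21.5
t 21.53 yaw -33.25 p [608.1 -64.9 211.7] F [1.4 0.4 4.9] M [ 0.162 -0.245  0.054] gap 0.171 q6 21.5
```

```bash

python3 -m jog '[[[0,0,0,0,0,0,-0.15],[0,0,0,0,0,0,-0.15],[0,0,0,0,0,0,0]]]' >/dev/null; python3 chk.py .2 &&
python3 -m jog '[[[0,0,0,0,0,0,-0.15],[0,0,0,0,0,0,-0.15],[0,0,0,0,0,0,0]]]' >/dev/null && python3 chk.py .2 &&
python3 -m jog '[[[0,0,0,-0.01,0,0,-0.15],[0,0,0,-0.01,0,0,0],[0,0,0,0,0,0,0]]]' >/dev/null && python3 chk.py .2
```

```text
t 21.78 yaw -31.70 p [608.  -65.  211.6] F [1.6 0.7 4. ] M [ 0.07  -0.142 -0.051] gap 0.176 q6 20.0
t 22.03 yaw -30.20 p [607.9 -65.1 211.6] F [0.7 0.5 5.1] M [ 0.016 -0.057  0.029] gap 0.171 q6 18.5
t 22.28 yaw -29.52 p [607.9 -65.1 212. ] F [1.8 2.3 4.8] M [ 0.322 -0.201  0.068] gap 0.174 q6 17.8
```

```bash

python3 -m jog '[[[0,0,0,0,0,0,-0.15],[0,0,0,0,0,0,-0.15],[0,0,0,0,0,0,0]]]' >/dev/null; python3 chk.py .2 &&
python3 -m jog '[[[0,0,0,0,0,0,-0.15],[0,0,0,0,0,0,-0.15],[0,0,0,0,0,0,0]]]' >/dev/null && python3 chk.py .2 &&
python3 -m jog '[[[0,0,0,-0.02,0,0,0],[0,0,0,-0.02,0,0,0],[0,0,0,0,0,0,0]]]' >/dev/null && python3 chk.py .2
```

```text
t 22.53 yaw -27.93 p [607.8 -65.2 211.7] F [1.2 1.4 5. ] M [ 0.373 -0.225  0.017] gap 0.174 q6 16.2
t 22.78 yaw -26.44 p [607.6 -65.4 211.6] F [0.9 2.1 5.4] M [ 0.245 -0.092 -0.067] gap 0.177 q6 14.7
t 23.03 yaw -26.51 p [607.6 -65.4 212.7] F [1.2 1.9 4.6] M [ 0.267 -0.164  0.004] gap 0.169 q6 14.8
```

```bash

python3 -m jog '[[[0,0,0,-0.02,0,0,-0.1],[0,0,0,-0.02,0,0,-0.1],[0,0,0,0,0,0,0]]]' >/dev/null; python3 chk.py .2 &&
python3 -m jog '[[[0,0,0,-0.02,0,0,0],[0,0,0,-0.02,0,0,0],[0,0,0,0,0,0,0]]]' >/dev/null && python3 chk.py .2 &&
python3 -m jog '[[[0,0,0,-0.02,0,0,0],[0,0,0,-0.02,0,0,0],[0,0,0,0,0,0,0]]]' >/dev/null && python3 chk.py .2
```

```text
t 23.28 yaw -25.47 p [607.6 -65.5 213.7] F [0.6 0.7 3.9] M [ 0.096 -0.075 -0.028] gap 0.175 q6 13.7
t 23.53 yaw -25.53 p [607.6 -65.5 214.6] F [1.3 0.7 4. ] M [ 0.033 -0.043  0.02 ] gap 0.179 q6 13.8
t 23.78 yaw -25.53 p [607.5 -65.5 215.5] F [-0.4 -0.1  3. ] M [ 0.014  0.112 -0.008] gap 0.171 q6 13.8
```

```bash

python3 -m jog '[[[0,0,0,-0.05,0,0,0],[0,0,0,-0.06,0,0,0],[0,0,0,-0.06,0,0,0],[0,0,0,0,0,0,0]]]' >/dev/null; python3 chk.py .2 &&
python3 -m jog '[[[0,0,0,-0.06,0,0,0],[0,0,0,-0.06,0,0,0],[0,0,0,-0.06,0,0,0],[0,0,0,0,0,0,0]]]' >/dev/null && python3 chk.py .2 &&
python3 -m jog '[[[0,0,0,-0.1,0,0,0],[0,0,0,-0.1,0,0,0],[0,0,0,-0.1,0,0,0],[0,0,0,0,0,0,0]]]' >/dev/null && python3 chk.py .2
```

```text
t 24.12 yaw -25.52 p [607.6 -65.5 220. ] F [-0.2  0.6 -1.1] M [-0.076  0.074  0.05 ] gap 0.175 q6 13.8
t 24.45 yaw -25.53 p [607.8 -65.5 224.7] F [ 1.  -0.2 -1.6] M [-0.091  0.124  0.003] gap 0.170 q6 13.8
t 24.78 yaw -25.52 p [607.9 -65.5 232.5] F [ 0.6  1.  -1.4] M [-0.107  0.074 -0.053] gap 0.172 q6 13.8
```

The cap is free and held (its weight reads about 1.4 N). I lift it clear and pass beyond the stand for a view of it from near.

```bash

python3 -m jog '[[[0,0,0,-0.3,0,0,0],[0,0,0,-0.5,0,0,0],[0,0,0,-0.5,0,0,0],[0,0,0,-0.2,0,0,0]]]' >/dev/null; python3 chk.py
python3 -m jog '[[[0,-0.25,-0.5,0,0,0,0],[0,-0.47,-0.97,0,0,0,0],[0,-0.47,-0.97,0,0,0,0],[0,-0.47,-0.97,0,0,0,0],[0,-0.47,-0.97,0,0,0,0]]]' >/dev/null
python3 -m jog '[[[0,-0.47,-0.97,0,0,0,0],[0,-0.47,-0.97,0,0,0,0],[0,-0.47,-0.97,0,0,0,0],[0,-0.47,-0.97,0,0,0,0],[0,-0.47,-0.97,0,0,0,0]]]' >/dev/null; python3 chk.py
python3 -m jog '[[[0,-0.47,-0.97,0,0,0,0],[0,-0.47,-0.97,0,0,0,0],[0,-0.47,-0.97,0,0,0,0],[0,-0.47,-0.97,0,0,0,0],[0,-0.47,-0.97,0,0,0,0]]]' >/dev/null
python3 -m jog '[[[0,-0.47,-0.97,0,0,0,0],[0,-0.47,-0.97,0,0,0,0],[0,-0.25,-0.5,0,0,0,0],[0,0,0,0,0,0,0],[0,0,0,0,0,0,0]]]' >/dev/null; python3 chk.py
python3 - <<'E'
from h import *
import pickle
c=bot.camera_info("wrist");pickle.dump(c,open("c3.pkl","wb"));cv2.imwrite("pics/w3.png",bot.snapshot("wrist")[:,:,::-1]);print(proj("",[.5307,.2663,.045],c))
E
```

```text
t 25.12 yaw -25.52 p [608.3 -65.5 271.4] F [-0.1  0.3 -1.2] M [-0.076  0.056  0.074] gap 0.176 q6 13.8
t 25.95 yaw -25.51 p [605.3 193.  268.9] F [ 1.1 -0.3 -1.6] M [-0.043  0.017 -0.048] gap 0.171 q6 37.8
t 26.78 yaw -25.45 p [604.1 394.2 268.7] F [ 0.3 -0.1 -1.2] M [-0.108  0.017 -0.042] gap 0.177 q6 53.8
[308.24361709 323.92092067]
```

View pics/w3.png

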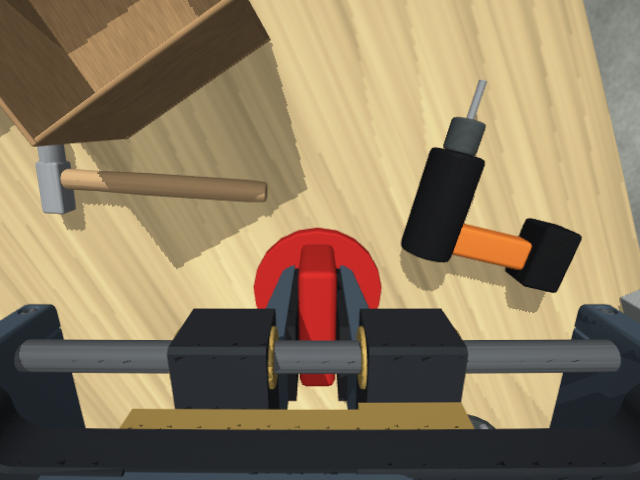

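The cap hangs upright in the grip (wing at (318,315)). The camera sees toward the tool's −y, so the stand is hidden behind the hand. I go back to the near side of it.

```bash

python3 -m jog '[[[0,-0.05,0.6,0,0,0,0],[0,-0.05,0.97,0,0,0,0],[0,-0.05,0.97,0,0,0,0],[0,-0.05,0.97,0,0,0,0],[0,-0.05,0.97,0,0,0,0]]]' >/dev/null
python3 -m jog '[[[0,-0.05,0.97,0,0,0,0],[0,-0.05,0.97,0,0,0,0],[0,-0.05,0.97,0,0,0,0],[0,-0.05,0.97,0,0,0,0],[0,-0.01,0.9,0,0,0,0]]]' >/dev/null
python3 -m jog '[[[0,0,0,0,0,0,0],[0,0,0,0,0,0,0]]]' >/dev/null; python3 chk.py
python3 - <<'E'
from h import *
import pickle
c=bot.camera_info("wrist");pickle.dump(c,open("c4.pkl","wb"));im=bot.snapshot("wrist")[:,:,::-1];cv2.imwrite("pics/w4.png",im);print(proj("",[.5307,.2663,.045],c))
cv2.imwrite("pics/w4c.png",cv2.resize(im[40:260,220:420],(600,660)[:2],interpolation=cv2.INTER_CUBIC)[:600])
E
```

```text
t 27.83 yaw -25.67 p [494.1 188.1 269.8] F [-0.8  0.5 -1.6] M [-0.08   0.048 -0.003] gap 0.176 q6 40.0
[316.50152575 122.43197105]
```

View pics/w4c.png

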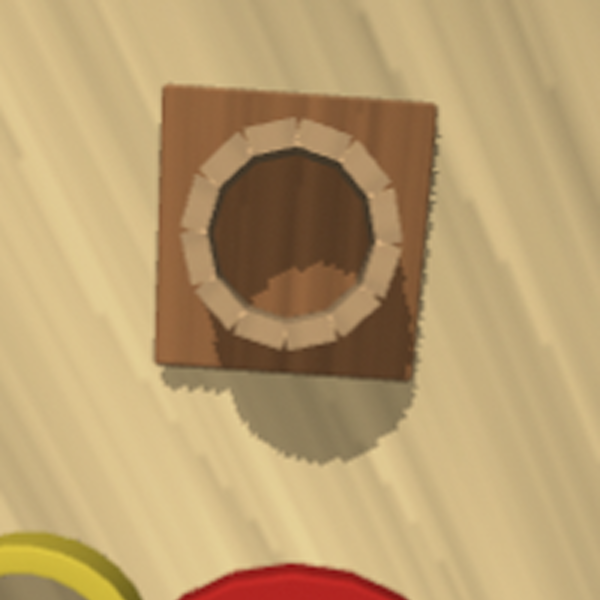

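The crop shows the stand's mouth clear and empty, outer ring centre at crop (291,234), which is wrist pixel (316.7,117.6).

```bash
python3 - <<'E'
from h import *
import pickle
c=pickle.load(open("c4.pkl","rb"))
w=pix2plane("",(316.7,117.6),.045,c)
L,Rr,T,B=[pix2plane("",(220+(u+.5)/3-.5,40+(v+.5)/3-.5),.045,c) for u,v in((180,234),(402,234),(291,117),(291,350))]
print(w,np.linalg.norm(L-Rr),np.linalg.norm(T-B),(L+Rr)/2,(T+B)/2)
t=pix2plane("top",(255.6,251.0),.045);print("top",t)
# scene: ring mouth by segmentation guess around the wrist estimate
for q in(w,t): print(proj("scene",q),proj("top",q))
im=cv2.imread("pics/scene0.png");cv2.imwrite("pics/sc.png",cv2.resize(im[235:295,340:400],(600,600),interpolation=cv2.INTER_CUBIC))
# calibration check of wrist: same cap position from w1 vs known axis
s=bot.get_state();R=np.array(s["tcp_rot"]);p=np.array(s["position"]);print(R.T@(w-p)*40,R.T@(t-p)*40)
E
```

```text
[0.5329354 0.2704765 0.045    ] 0.07569780446163511 0.07587055984695835 [0.53288477 0.27045475 0.045     ] [0.53248481 0.26961883 0.045     ]
top [0.53166953 0.26772915 0.045     ]
[372.04036823 261.86896399] [254.44099071 250.48407492]
[370.93206919 261.47663928] [255.6 251. ]
[-0.03406586 -3.60143185  8.99247587] [-0.03219739 -3.48044823  8.99241416]
```

View pics/sc.png

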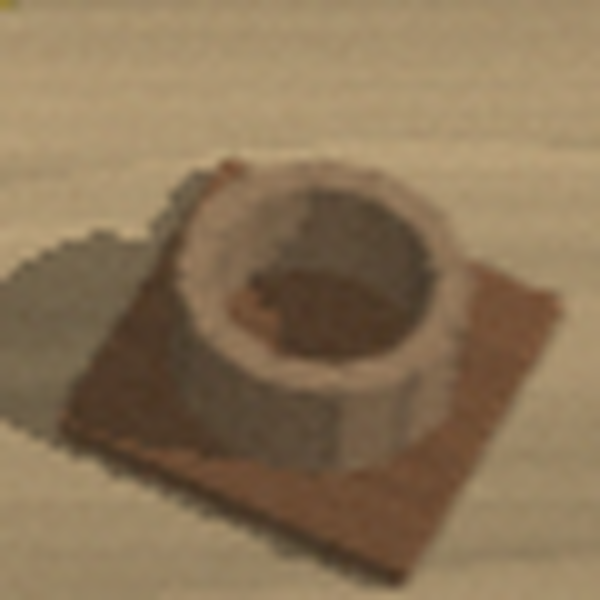

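The scene crop gives the mouth at (372.0,262.0), which agrees with the wrist estimate projected there (372.0,261.9). I take (0.5328, 0.2702) and descend.

```bash

python3 -m jog '[[[0,-0.03,-0.9,0.3,0,0,0],[0,0,-0.9,0.6,0,0,0],[0,0,-0.9,0.8,0,0,0],[0,0,-0.89,0.8,0,0,0],[0,0,0,0.8,0,0,0]]]' >/dev/null; python3 chk.py
python3 -m jog '[[[0,0,0,0.8,0,0,0],[0,0,0,0.8,0,0,0],[0,0,0,0.8,0,0,0],[0,0,0,0.6,0,0,0],[0,0,0,0.3,0,0,0]]]' >/dev/null; python3 chk.py
python3 -m jog '[[[0,0,0,0.2,0,0,0],[0,0,0,0,0,0,0],[0,0,0,0,0,0,0]]]' >/dev/null; python3 chk.py
```

```text
t 28.30 yaw -25.44 p [534.4 274.6 185.7] F [-0.6 -0.8 -1.2] M [-0.097  0.122 -0.029] gap 0.170 q6 46.9
t 28.72 yaw -25.51 p [531.9 271.1 102.2] F [-0.9 -0.1 -1.9] M [-0.121  0.093 -0.024] gap 0.175 q6 46.8
t 28.97 yaw -25.52 p [533.  271.3  99.9] F [-0.6 -0.5 -1.7] M [-0.06   0.065 -0.011] gap 0.176 q6 46.8
```

```bash
cat > fz.py <<'E'
import sys,numpy as np
from rig import bot
F=np.array(bot.get_state()["contact_force"]);sys.exit(int(F[2]>2 or np.hypot(*F[:2])>3))
E
python3 -m jog '[[[0,0.015,0.045,0.2,0,0,0],[0,0,0,0.25,0,0,0],[0,0,0,0.2,0,0,0],[0,0,0,0,0,0,0]]]' >/dev/null; python3 chk.py; python3 fz.py &&
python3 -m jog '[[[0,0,0,0.1,0,0,0],[0,0,0,0.1,0,0,0]]]' >/dev/null && python3 chk.py && python3 fz.py &&
python3 -m jog '[[[0,0,0,0.1,0,0,0],[0,0,0,0.1,0,0,0]]]' >/dev/null && python3 chk.py && python3 fz.py &&
python3 -m jog '[[[0,0,0,0.1,0,0,0],[0,0,0,0.1,0,0,0]]]' >/dev/null && python3 chk.py && python3 fz.py &&
python3 -m jog '[[[0,0,0,0.1,0,0,0],[0,0,0,0.1,0,0,0]]]' >/dev/null && python3 chk.py && python3 fz.py &&
python3 -m jog '[[[0,0,0,0.05,0,0,0],[0,0,0,0,0,0,0]]]' >/dev/null && python3 chk.py && python3 fz.py &&
python3 -m jog '[[[0,0,0,0.03,0,0,0],[0,0,0,0,0,0,0]]]' >/dev/null && python3 chk.py && python3 fz.py &&
python3 -m jog '[[[0,0,0,0.02,0,0,0],[0,0,0,0,0,0,0]]]' >/dev/null && python3 chk.py
```

```text
t 29.30 yaw -25.53 p [531.9 269.6  82.1] F [-0.5 -0.7 -1.2] M [-0.102  0.116  0.012] gap 0.173 q6 46.7
t 29.47 yaw -25.52 p [532.6 269.9  78.1] F [-0.7  0.9 -1.2] M [-0.108  0.063 -0.005] gap 0.174 q6 46.7
t 29.63 yaw -25.52 p [532.4 269.8  72.9] F [-0.6 -0.8 -0.9] M [-0.05   0.12  -0.013] gap 0.175 q6 46.7
t 29.80 yaw -25.52 p [532.4 269.9  67.9] F [ 0.   0.4 -1.4] M [-0.1    0.151 -0.023] gap 0.177 q6 46.7
t 29.97 yaw -25.52 p [532.4 269.8  62.9] F [ 0.3  1.2 -2.6] M [-0.099  0.077 -0.011] gap 0.172 q6 46.7
t 30.13 yaw -25.53 p [532.2 269.8  61.5] F [-1.3 -0.5 -0.6] M [-0.091  0.122  0.014] gap 0.172 q6 46.7
t 30.30 yaw -25.52 p [532.4 269.9  61.1] F [ 0.2  0.3 -1. ] M [-0.121  0.169  0.009] gap 0.171 q6 46.7
t 30.47 yaw -25.52 p [532.4 269.9  60.6] F [-0.4 -0.6 -0.4] M [-0.15   0.129 -0.039] gap 0.177 q6 46.7
```

```bash

python3 -m jog '[[[0,0,0,0.03,0,0,0],[0,0,0,0,0,0,0]]]' >/dev/null && python3 chk.py && python3 fz.py &&
python3 -m jog '[[[0,0,0,0.02,0,0,0],[0,0,0,0,0,0,0]]]' >/dev/null && python3 chk.py && python3 fz.py &&
python3 -m jog '[[[0,0,0,0.02,0,0,0],[0,0,0,0,0,0,0]]]' >/dev/null && python3 chk.py && python3 fz.py &&
python3 -m jog '[[[0,0,0,0.02,0,0,0],[0,0,0,0,0,0,0]]]' >/dev/null && python3 chk.py && python3 fz.py &&
python3 -m jog '[[[0,0,0,0.02,0,0,0],[0,0,0,0,0,0,0]]]' >/dev/null && python3 chk.py && python3 fz.py &&
python3 -m jog '[[[0,0,0,0.02,0,0,0],[0,0,0,0,0,0,0]]]' >/dev/null && python3 chk.py && python3 fz.py &&
python3 -m jog '[[[0,0,0,0.02,0,0,0],[0,0,0,0,0,0,0]]]' >/dev/null && python3 chk.py
```

```text
t 30.63 yaw -25.52 p [532.4 269.8  59.8] F [-0.1  0.7 -1.6] M [-0.086  0.054 -0.039] gap 0.170 q6 46.7
t 30.80 yaw -25.52 p [532.4 269.8  59.3] F [ 0.7  0.2 -1.2] M [-0.071  0.077 -0.031] gap 0.173 q6 46.7
t 30.97 yaw -25.52 p [532.4 269.8  58.8] F [-0.4 -1.3 -1.1] M [-0.084  0.076  0.044] gap 0.176 q6 46.7
t 31.13 yaw -25.52 p [532.4 269.8  58.5] F [-0.4 -0.4  2.3] M [-0.12   0.281  0.008] gap 0.175 q6 46.7
```

Contact came at 58.5 mm, exactly where the disc should seat. I release and withdraw straight up.

```bash

python3 -m jog '[[[0.2,0,0,0,0,0,0],[0.25,0,0,0,0,0,0],[0.35,0,0,0,0,0,0],[0.45,0,0,0,0,0,0],[0.45,0,0,0,0,0,0]]]' >/dev/null; python3 chk.py
python3 -m jog '[[[0.45,0,0,-0.1,0,0,0],[0.45,0,0,-0.3,0,0,0],[0.45,0,0,-0.5,0,0,0],[0.45,0,0,-0.8,0,0,0],[0.45,0,0,-0.9,0,0,0]]]' >/dev/null; python3 chk.py
python3 -m jog '[[[0.45,0,0,-0.9,0,0,0],[0.45,0,0.3,-0.9,0,0,0],[0.45,0,0.9,-0.9,0,0,0],[0.45,0,0.9,-0.5,0,0,0],[0.45,0,0.9,0,0,0,0]]]' >/dev/null
python3 -m jog '[[[0.45,0,0.4,0,0,0,0],[0.45,0,0,0,0,0,0],[0.45,0,0,0,0,0,0]]]' >/dev/null; python3 chk.py
python3 - <<'E'
from h import *
c=bot.camera_info("wrist");im=bot.snapshot("wrist")[:,:,::-1];sc=bot.snapshot("scene")[:,:,::-1]
u,v=proj("",[.5328,.27,.06],c).astype(int);print(u,v)
a=cv2.resize(im[max(v-90,0):v+90,u-90:u+90],(400,400));b=cv2.resize(sc[200:300,320:420],(400,400),interpolation=cv2.INTER_CUBIC)
cv2.imwrite("pics/end.png",np.hstack([a,b]));cv2.imwrite("pics/scene_end.png",sc);cv2.imwrite("pics/w5.png",im)
for n,I,box in(("wrist",im,(u-90,max(v-90,0),u+90,v+90)),("scene",sc,(330,215,410,290))):
    x,e,m=fitcap(np.ascontiguousarray(I),c if n=="wrist" else bot.camera_info(n),[.5324,.27,.1],box,zg=.077);print(n,x,e,m)
E
```

```text
t 31.55 yaw -25.52 p [532.4 269.9  58.3] F [-0.5 -0.4  0.4] M [-0.09   0.084 -0.015] gap 0.430 q6 46.7
t 31.97 yaw -25.52 p [531.9 269.6 124. ] F [-0.  -0.6 -0.2] M [-0.032  0.079 -0.036] gap 0.449 q6 46.7
t 32.63 yaw -25.58 p [495.9 193.2 203.6] F [0.5 0.3 0.6] M [-0.086  0.125  0.042] gap 0.449 q6 40.4
317 123
wrist [0.53199118 0.2704326  0.11304767] 71.62651062011719 5296
scene [0.53126846 0.27007098 0.65622029] 39.75113296508789 520
```

View pics/end.png

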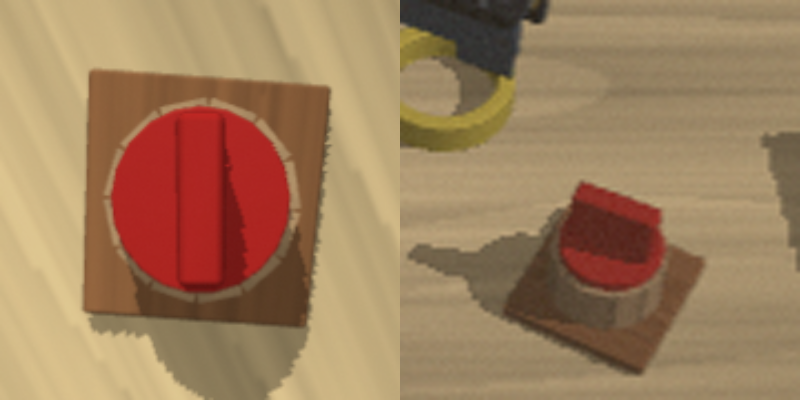

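The cap sits flat and concentric on the ring with its wing upright, and the gripper is clear of everything. I hand in.

```bash
python3 -c "
from rig import bot
print(bot.get_state()['t'],bot.hand_in())"
```

```text
the job is handed in; nothing more can be done
32.7333 None
```

The red cap is off the tank and sitting stem down in the wooden stand. I handed the job in at 32.7 s of the 72 s allowed; it gives no verdict.

**What I did**
- **First stop:** I turned the cap anticlockwise with little or no downward force. It met the stop about 0.28 rad from its start. I held it there at about 0.40 N m for roughly 1.3 s to vent.
- **Past the stop:** I backed off about 1.2° to take the load off the teeth. I then pressed the cap about 5.5 mm down and turned it under them with no sign of catching.
- **Removal:** the cap came free about 72° from its start, and I lifted it straight out. I never turned it as far as the end wall.
- **Placing:** I lowered it into the stand, felt contact at a tool height of 58.5 mm (58.5 expected), let go and backed away.

**Checks**
- **Seating:** the last wrist and scene pictures show the disc flat and concentric on the ring, with the wing upright. The wrist fit puts the cap within about 1 mm of the measured stand centre.
- **Forces:** after release the contact force was about zero. No reading went above about 12 N.

**What disagreed or was not ideal**
- **Stand position:** the early top-view estimate was about 4 mm off the close-up one. I used the close-up, which matched the scene camera.
- **Cap angle:** the silhouette fits did not agree on yaw, either on the tank or in the stand, so I measured the grip angle from the wing's edges instead.
- **Upward and downward force:** before the stop this drifted between about 10 N pulling up and 6 N pressing down while I settled the grip height. At 6 N the cap may have sat a fraction of a millimetre low for a moment. At the stop the tool was pulling up by about 5 N.
- **Other objects:** I did not measure whether anything else had moved, but I felt no contact on the way.

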